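# Free a stop station of its guard bar and prove that the stop latches and resets

## Robot

A 7-joint arm with a two-finger parallel gripper is mounted at the origin on a cart in front of the work surface, level with it; the furniture and walls round the work are solid. World frame = base frame: x ahead of the robot, y to its left, z up, the work surface at z = 0. Lengths are in m, angles in rad, forces in N, time in s.
With the tool pointing down it reaches from about 0.4 to 0.85 m from the base axis. Payload 10.4 kg.
Tool frame: the origin (TCP) lies on the centre line of the jaws, within the pads' length; the fingertips stand ctrl.finger_overhang ahead of it and the grasp point (between the pads) lies 6 mm ahead of it (ctrl.finger_overhang is the distance from the TCP to the fingertips, in m); z points along the fingers, y is the line along which they close (so a half turn about z gives the same grasp; the last joint's range is limited). The gripper opens to 87 mm and grips with 3 to 60 N. Pads are 19 mm wide; open, the fingers measure 117 mm over their backs; the gripper's body (75 mm by 190 mm) begins 51 mm behind the grasp point.
Start: joints at [1.315, 0.332, -0.065, 1.46, 0.022, 1.35, -0.088], TCP at [0.144, -0.608, 0.214] pointing down, gripper open.
Joint ranges: [-2.6, 2.6], [-0.5, 2.12], [-1.47, 1.34], [0.16, 2.42], [-1.27, 4.41], [0.06, 2.06], [-2.6, 2.6]. Speed limits (rad/s): [2.22, 2.22, 2.79, 2.79, 3.14, 3.14, 3.14].

## Interface

Orientations are given as a rotation vector (axis times angle).
In Python, from rig import ctrl gives the robot as it stands.
- The arm moves only by the tool play_rows, never from a script. Its argument "plan" is a list that holds one entry, the list of rows, each a list of 7 numbers: the shift along the tool's x, y, z each as a share of 12 cm, from -1 to 1, then the turn, a rotation vector about the tool's x, y, z each as a share of 2 pi rad, from -1 to 1, then the closure, from -1 (fully open) to 1 (shut). In form: [[[tx, ty, tz, rx, ry, rz, gripper], ...]]. A call has 1 to 12 rows; each row shifts and turns the commanded pose from where the row before left it, along the tool's axes as they then stand; what a row does not reach is not made up. A row lasts 1/12 s, in which the tool goes at most 41.7 mm and 7.16 degrees, less where a joint would pass 70% of its speed; a pose out of reach is approached as far as the arm can. A call with a number of a shift or a turn outside -1 to 1 is refused whole. A call with a gripper value outside its range is refused whole. The fingers move at their own pace and stop on an object; "force" is the grip in N (left out, the last holds). Time passes only in rows, so rows that do not move let the fingers close. It gives the time, the measured TCP pose, the force, the opening and the grip force at its end, in the units of the state.
- ctrl.get_obs(): the state, without advancing time (a new reading comes with each control period).
- ctrl.get_image(name): name is "side" or "top" or "wrist"; returns a dict with "pixels" (400x640x3 uint8, red, green, blue), "vertical_fov" (degrees; the focal length in pixels is half the picture's height over the tangent of half this angle, whatever the lens; pixels are square), "cx", "cy" (the principal point, pixels), "dist" ([k1, k2, p1, p2, k3] as OpenCV has them; the pictures are not rectified), "origin" and "rotation" of the camera in the world. Camera axes: x right, y down, z forward; pixel columns grow to the right and rows downward; lengths in m; the calibration is good to about 2 mm. A picture is of the moment at which its call begins. There is no depth.
- ctrl.sign_off(): hands the job in; it is judged then, once.
The state is a dict: "time": time; "q": joint angles; "qd": joint speeds; "tau": joint torques, N m; "ee_pos": TCP position; "orientation": TCP orientation; "ft_force": force on the tool from outside, world axes, zero at the start; "moment": the same for the moment, N m; "finger_gap": finger opening in m; "finger_force": force on a finger pad.
Only numpy, scipy, OpenCV 4.12 (cv2) and the standard library are available. Lean on these libraries where they do the work, as an engineer would, in place of code of your own. Each camera call takes 0.05 s, during which the arm holds its last target. There are 200 camera calls.

## Task

The emergency stop on the sloped grey console has to be tested: first pull the transport guard bar out of the two spring clips that hold it above the stop button and lay it flat on the bare table beside the console, well clear of it; then press the mushroom button firmly down until it latches and stays down by itself when you let go, and after that turn it clockwise to reset it, so that it springs all the way up again. Leave the console's neighbours (paint tin, tape roll, terminal block, controller box) where they stand.

Things in the scene. Friction and masses are not known exactly. Their poses are not given: they have to be found in the camera images.
- station: Grey sloped console fixed to the table, 120 mm deep (x) by 200 mm wide (y), 45 mm high in front, 89 mm behind. Origin: centre of its underside, on the table; z up, x from its low front edge to its high back edge. The black mushroom button stands on the middle of the top face, which slopes 20 degrees down to the front; on either side of it a steel post carries a spring clip.
- face_mid (a point): Centre of the console's sloped top face, on the button's axis. z is the face's normal, (-0.342, 0, 0.940) in the console's frame; y is the console's y; x runs up the slope. On the face round the mushroom's stem is a collar 40 mm in diameter and 7 mm high.
- clip_left (a point): Middle of the left (+y) C-shaped spring clip, on the axis of the seated bar, 64 mm off the face and 68 mm from face_mid along y. Post and clip are 12 mm wide (y) and about 30 mm deep (x); the lips end 75 mm off the face. z is the face's normal, the way the bar comes out. Jaws give sideways.
- clip_right (a point): The same clip on the right (-y) side.
- bar_mid (a point): Middle of the guard bar: aluminium, 18 mm thick, 180 mm long, about 0.15 kg, a hexagonal collar (24 mm across flats, 10 mm long) at each end, so it hardly rolls. y along the bar; x, z turn with it. Starts seated in both clips. Between them it is free all round: grip its middle, tips at most 15 mm past its axis (button 22 mm under it). Pull of about 10 N along the face's normal; free after 12 mm.
- mushroom_top (a point): Centre of the top of the black mushroom head; z is the button's axis, out of the sloped face. Head 44 mm in diameter and 22 mm high on a thinner stem, its straight ribbed side from 8 to 19 mm below the top. Up, its top is 42 mm off the face; latched, about 34 mm.
- plunger (a joint): How far the mushroom is pressed in, m: 0 up, 0.011 against the stop. Getting past the catch takes about 9 N in all; 15 to 20 N holds it firmly on the stop. Pressed past about 0.0085 it latches and stays at about 0.0083 when let go; pressed less, it comes back up.
- mushroom (a joint): Turn of the mushroom head, rad, growing clockwise as seen looking onto the button; 0 at rest, 1.1 at the stop. A weak spring (0.03 to 0.12 N m) turns it back when let go. Turned past about 0.75 (43 degrees) while latched, it is freed and springs up as soon as nothing holds it down; a firm grip holds it down until the fingers open.
- red_tin: Bystander: round paint tin, 56 mm across, 72 mm high; origin under its centre.
- tape_roll: Bystander: roll of black tape lying flat, 67 mm across, 19 mm high; origin under its centre.
- relay_block1: Bystander: black terminal block 36x85x48 mm; origin under its centre.
- motor_controller: Bystander: grey controller box 66x114x36 mm; origin under its centre.

How it is judged:
On the way, in this order (a step that is already met when the one before it is completed fails the run):
1. the guard bar lies on the table, clear of the console and let go (height (world z) of bar_mid below 0.03 m and horizontal distance between bar_mid and station above 0.1 m and contact force between guard_bar and station below 0.1 N and contact force between the fingers and guard_bar below 0.1 N), for 0.2 s.
2. the mushroom stays down by itself, let go (value of joint plunger above 0.0076 m and contact force between the fingers and mushroom below 0.1 N), for 0.2 s.
3. the mushroom, still down, is turned clockwise (value of joint mushroom above 0.6 rad and value of joint plunger above 0.006 m).
At the end, for the whole second after the job is handed in: The mushroom is fully up again (within 1.5 mm) and turned back to rest (within 0.12 rad); the guard bar lies flat and still on the table (its axis less than 30 mm up), not touching the console, its middle more than 100 mm from the console's centre (value of joint plunger below 0.0015 m and value of joint mushroom below 0.12 rad and height (world z) of bar_mid below 0.03 m and horizontal distance between bar_mid and station above 0.1 m and contact force between guard_bar and station below 0.1 N and linear speed of guard_bar below 0.02 m/s).
It fails at once if the paint tin is shoved more than 30 mm (distance of red_tin from where it was at the start of the episode above 0.03 m).
It fails at once if the tape roll is shoved more than 30 mm (distance of tape_roll from where it was at the start of the episode above 0.03 m).
It fails at once if the terminal block is shoved more than 30 mm (distance of relay_block1 from where it was at the start of the episode above 0.03 m).
It fails at once if the controller box is shoved more than 30 mm (distance of motor_controller from where it was at the start of the episode above 0.03 m).
It also fails if it takes over 72 s, if anything falls off the work surface, if the arm or the gripper's body presses on something with over 40 N, if the wrist force passes 120 N, or if a joint passes its speed limit or range.

## Working session

There is one attempt and no reset: what is moved stays moved. The work goes in short steps, Python scripts to look and compute and a tool call to move; the robot and the scene stay as the last step left them, time stands still between calls to the robot, and variables do not carry over. Pictures are saved under pics/ and viewed, at most 12 in all, crops included, and the job is handed in when it is done.

Besides the shell and the picture viewer there is one more tool, called after "Request:" in YAML: its name, and indented under it one key for each argument. play_rows: Moves the arm, as the interface text tells. Its arguments: {"type":"object","properties":{"plan":{"type":"array"},"force":{"type":"number"}},"required":["plan"]}

```bash
mkdir -p pics; ls; python3 - <<'E'
from rig import ctrl
import cv2,numpy as np
o=ctrl.get_obs()
print({k:np.round(v,3).tolist() for k,v in o.items()},ctrl.finger_overhang)
for n in("side","top"):
    d=ctrl.get_image(n);cv2.imwrite(f"pics/{n}0.png",d["pixels"][:,:,::-1])
    print(n,[ (k,np.round(v,4).tolist()) for k,v in d.items() if k!="pixels"])
E
```

```text
pics
{'time': 0.0, 'q': [1.315, 0.333, -0.065, 1.461, 0.022, 1.35, -0.089], 'qd': [-0.001, -0.001, -0.002, 0.001, 0.0, -0.0, -0.001], 'tau': [-0.0, -62.325, 0.024, -38.989, -0.061, 0.04, 0.0], 'ee_pos': [0.144, -0.608, 0.213], 'orientation': [-3.119, -0.365, 0.0], 'ft_force': [0.317, 0.701, 0.411], 'moment': [-0.026, 0.001, -0.005], 'finger_force': 0.0, 'finger_gap': 0.087} 0.025
side [('vertical_fov', 43.8594), ('cx', 319.1376), ('cy', 199.5734), ('dist', [-0.0735, 0.0, 0.0, 0.0, 0.0]), ('origin', [0.2496, 0.9322, 1.0981]), ('rotation', [-0.5197, 2.7746, -1.0759])]
top [('vertical_fov', 53.3959), ('cx', 321.2425), ('cy', 204.7595), ('dist', [0.0314, 0.0, 0.0, 0.0, 0.0]), ('origin', [0.4909, 0.0913, 1.4009]), ('rotation', [-2.2055, 2.194, -0.0913])]
```

View pics/side0.png

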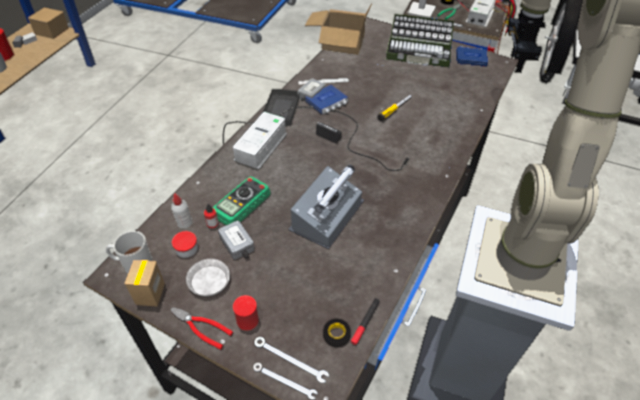

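View pics/top0.png

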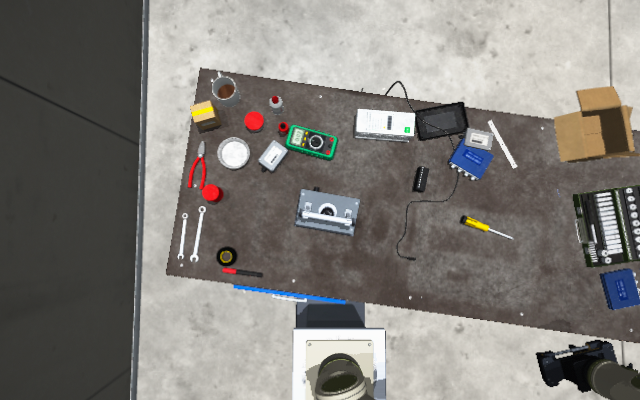

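The side view shows the console at about (327,205) with the bar across it. In the top view it is at (328,212), yawed a few degrees, with clear table on both sides. I'll enlarge both.

```bash
python3 - <<'E'
import cv2,numpy as np
a=cv2.imread("pics/top0.png")[175:245,285:370];b=cv2.imread("pics/side0.png")[155:255,280:370]
a=cv2.resize(a,(0,0),fx=4.5,fy=4.5,interpolation=cv2.INTER_CUBIC);b=cv2.resize(b,(0,0),fx=4.5,fy=4.5,interpolation=cv2.INTER_CUBIC)
c=np.zeros((450,800,3),np.uint8);c[:a.shape[0],:a.shape[1]]=a;c[:,390:390+b.shape[1]]=b
cv2.imwrite("pics/c0.png",c)
E
```

```text
(no output)
```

View pics/c0.png

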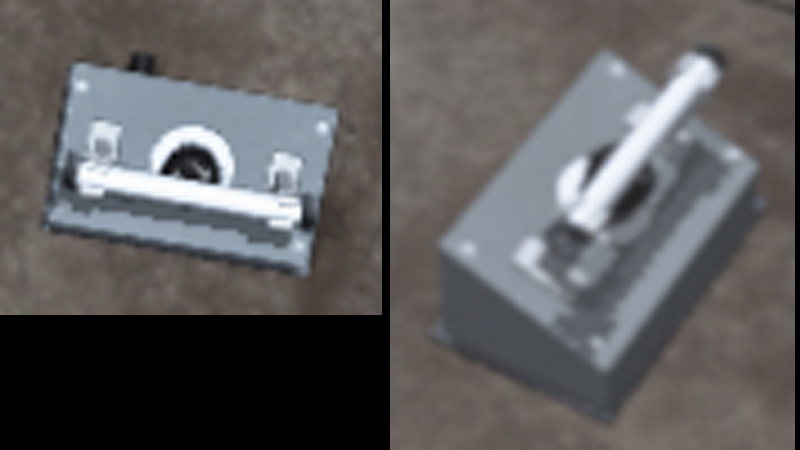

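The top view shows the top face's back corners at zoomed (72,63) and (337,107), and the bar ends at (67,178) and (312,210). The bar axis should be at z≈0.127. I'll write the helpers now.

```bash
cat > h.py <<'E'
from rig import ctrl
import cv2,numpy as np
from scipy.spatial.transform import Rotation as R
def cam(d):
    f=200/np.tan(np.radians(d["vertical_fov"]/2))
    K=np.array([[f,0,d["cx"]],[0,f,d["cy"]],[0,0,1]])
    r=np.array(d["rotation"]); M=R.from_rotvec(r).as_matrix() if r.size==3 else r
    return K,np.array(d["dist"]),M,np.array(d["origin"])
def ray(d,uv):
    K,D,M,o=cam(d)
    p=cv2.undistortPoints(np.array(uv,float).reshape(-1,1,2),K,D)[:,0]
    return o,np.c_[p,np.ones(len(p))]@M.T
def onz(d,uv,z):
    o,v=ray(d,uv); return o+v*((z-o[2])/v[:,2])[:,None]
def proj(d,P):
    K,D,M,o=cam(d)
    rv=cv2.Rodrigues(M.T)[0]
    return cv2.projectPoints(np.array(P,float).reshape(-1,3),rv,-M.T@o,K,D)[0][:,0]
# console frame
def console(c,yaw):
    Rc=R.from_euler('z',yaw).as_matrix()
    Rf=Rc@R.from_euler('y',-np.radians(20)).as_matrix()
    f=np.array([c[0],c[1],.067]); return Rc,Rf,f
def rows(target,Rt,pos=None,M=None):
    "needed move from current measured pose, in current tool axes: shift m and rotvec deg"
    o=ctrl.get_obs()
    M=R.from_rotvec(o["orientation"]).as_matrix() if M is None else M
    p=np.array(o["ee_pos"]) if pos is None else pos
    return M.T@(target-p), np.degrees(R.from_matrix(M.T@Rt).as_rotvec())
E
python3 - <<'E'
from h import *
d=ctrl.get_image("top");s=ctrl.get_image("side")
z=lambda L:[(x/4.5+285,y/4.5+175) for x,y in L]
zs=lambda L:[((x-390)/4.5+280,y/4.5+155) for x,y in L]
b=onz(d,z([(72,63),(337,107)]),.089);print(b, np.linalg.norm(b[0]-b[1]))
e=onz(d,z([(67,178),(312,210)]),.127);print(e,np.linalg.norm(e[0]-e[1]))
bs=onz(s,zs([(440,245),(607,50),(760,163),(606,370)]),.089);print("side",bs)
v=b[0]-b[1];yaw=np.arctan2(-v[0],v[1]);v2=e[0]-e[1];y2=np.arctan2(-v2[0],v2[1])
print("yaw",np.degrees([yaw,y2]))
for y in(yaw,y2):
    Rz=R.from_euler('z',y).as_matrix()
    c1=b.mean(0)-Rz@[.06,0,0];c2=e.mean(0)-Rz@[-.0219,0,0];print(c1,c2)
# check side projection of bar ends from top
print(proj(s,e), zs([(570,235),(715,50)]))
# obstacles on z=0
print(onz(d,[(210,193),(227,257),(313,141),(385,124)],0.03))
o=ctrl.get_obs();print(R.from_rotvec(o["orientation"]).as_matrix().round(3))
E
```

```text
[[ 0.62462765  0.13152367  0.089     ]
 [ 0.59338333 -0.06376868  0.089     ]] 0.19777590094487568
[[ 0.53856498  0.13327515  0.127     ]
 [ 0.51670359 -0.04132193  0.127     ]] 0.17596039178995032
side [[ 0.62426963  0.1329214   0.089     ]
 [ 0.58949659 -0.06172825  0.089     ]
 [ 0.46623015 -0.00207676  0.089     ]
 [ 0.49892229  0.18530983  0.089     ]]
yaw [-9.08957282 -7.13689251]
[0.54975894 0.0433562  0.089     ] [0.54925928 0.04251689 0.127     ]
[0.54947036 0.04133192 0.089     ] [0.54936461 0.04325575 0.127     ]
[[320.99131489 209.04656506]
 [350.34322549 167.68005318]] [(320.0, 207.22222222222223), (352.22222222222223, 166.11111111111111)]
[[ 0.61461832  0.44512302  0.03      ]
 [ 0.39647752  0.38290377  0.03      ]
 [ 0.79889427  0.09280712  0.03      ]
 [ 0.86122606 -0.15904494  0.03      ]]
[[ 0.973  0.231 -0.   ]
 [ 0.231 -0.973  0.001]
 [-0.    -0.001 -1.   ]]
```

Request:
play_rows:
  plan:
    - [[0.201, -0.235, -0.015, 0, 0, 0, -1], [0.201, -0.235, -0.015, 0, 0, 0, -1], [0.201, -0.235, -0.015, 0, 0, 0, -1], [0.201, -0.235, -0.015, 0, 0, 0, -1], [0.201, -0.235, -0.015, 0, 0, 0, -1], [0.201, -0.235, -0.015, 0, 0, 0, -1], [0.201, -0.235, -0.015, 0, 0, 0, -1], [0.201, -0.235, -0.015, 0, 0, 0, -1], [0.201, -0.235, -0.015, 0, 0, 0, -1], [0.201, -0.235, -0.015, 0, 0, 0, -1]]

```text
time: 1.03
ee_pos: [0.3142, -0.2764, 0.232]
orientation: [3.12, 0.365, -0.0]
ft_force: [1.7, 0.3, -0.5]
finger_gap: 0.0872
finger_force: 0.0
```

Request:
play_rows:
  plan:
    - [[0.201, -0.235, -0.015, 0, 0, 0, -1], [0.201, -0.235, -0.015, 0, 0, 0, -1], [0.201, -0.235, -0.015, 0, 0, 0, -1], [0.201, -0.235, -0.015, 0, 0, 0, -1], [0.201, -0.235, -0.015, 0, 0, 0, -1], [0.201, -0.235, -0.015, 0, 0, 0, -1], [0.201, -0.235, -0.015, 0, 0, 0, -1], [0.201, -0.235, -0.015, 0, 0, 0, -1], [0.201, -0.235, -0.015, 0, 0, 0, -1], [0.201, -0.235, -0.015, 0, 0, 0, -1], [0, 0, 0, 0, 0, 0, -1]]

```text
time: 1.95
ee_pos: [0.4849, 0.0589, 0.2503]
orientation: [-3.116, -0.376, -0.003]
ft_force: [0.0, 0.8, 0.3]
finger_gap: 0.0874
finger_force: 0.0
```

```bash
python3 - <<'E'
from h import *
Rc,Rf,f=console((.549,.043),np.radians(-9))
Rt=np.c_[Rf[:,1],Rf[:,0],-Rf[:,2]]
bar=f+Rf@[0,0,.064];print(bar)
print(rows(bar+Rf[:,2]*.13,Rt))
E
```

```text
[0.5273802  0.04642424 0.12714033]
(array([-0.0026992 ,  0.00504912,  0.00098197]), array([-17.71814612,  11.51168235, -66.55375422]))
```

Request:
play_rows:
  plan:
    - [[0, 0, 0, -0.00492, 0.0032, -0.01849, -1], [0, 0, 0, -0.00492, 0.0032, -0.01849, -1], [0, 0, 0, -0.00492, 0.0032, -0.01849, -1], [0, 0, 0, -0.00492, 0.0032, -0.01849, -1], [0, 0, 0, -0.00492, 0.0032, -0.01849, -1], [0, 0, 0, -0.00492, 0.0032, -0.01849, -1], [0, 0, 0, -0.00492, 0.0032, -0.01849, -1], [0, 0, 0, -0.00492, 0.0032, -0.01849, -1], [0, 0, 0, -0.00492, 0.0032, -0.01849, -1], [0, 0, 0, -0.00492, 0.0032, -0.01849, -1], [0, 0, 0, 0, 0, 0, -1], [0, 0, 0, 0, 0, 0, -1]]

```text
time: 2.95
ee_pos: [0.4831, 0.0518, 0.2499]
orientation: [2.182, 1.844, 0.32]
ft_force: [0.6, 1.0, -0.5]
finger_gap: 0.0873
finger_force: 0.0
```

```bash
python3 - <<'E'
from h import *
Rc,Rf,f=console((.549,.043),np.radians(-9))
Rt=np.c_[Rf[:,1],Rf[:,0],-Rf[:,2]]
bar=f+Rf@[0,0,.064]
print(rows(bar+Rf[:,2]*.13,Rt),ctrl.get_obs()["q"])
d=ctrl.get_image("wrist");cv2.imwrite("pics/w1.png",d["pixels"][:,:,::-1])
print(d["vertical_fov"],d["origin"])
P=[bar,bar+Rf@[0,.09,0],bar-Rf@[0,.09,0],f+Rf@[0,0,.042],f+Rf@[.064,.1,0],f+Rf@[.064,-.1,0]]
print(proj(d,P))
E
```

```text
(array([ 0.00158438, -0.00010657,  0.00060272]), array([-0.07247881,  0.39742802, -0.53954622])) [ 0.55759567 -0.28192628 -0.72128523  2.003761   -0.07847761  1.02325272
 -0.31246576]
65.51151196131072 [0.44023639 0.1423483  0.41008506]
[[321.61123343 189.50340616]
 [320.58654131  94.26239905]
 [322.4717602  269.42715291]
 [321.6762563  184.12656287]
 [379.06586867  85.89155185]
 [372.04608008 250.85208962]]
```

View pics/w1.png

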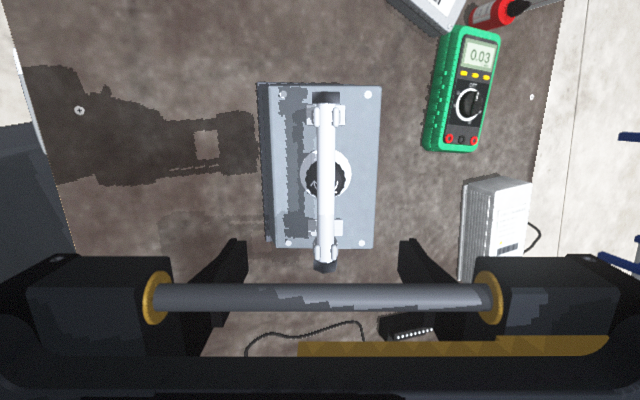

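The wrist view shows the bar vertical, from (326,92) to (325,271), about 4–5 px right of the prediction. The finger midpoint is near column 322. I'll measure the bar line and the console edges precisely.

```bash
python3 - <<'E'
from h import *
im=cv2.imread("pics/w1.png");g=cv2.cvtColor(im,cv2.COLOR_BGR2GRAY)
pts=[]
for r in (135,145,205,215):
    x=np.where(g[r,300:350]>200)[0]+300; print(r,x.min(),x.max(),g[r,308:345:3])
d=ctrl.get_image("wrist")
print(onz(d,[(326.5,100),(326.5,140),(325.5,182),(325.5,210),(325,262)],.127))
print(onz(d,[(382,84),(373,248)],.089))
Rc,Rf,f=console((.549,.043),np.radians(-9))
M=R.from_rotvec(ctrl.get_obs()["orientation"]).as_matrix();p=ctrl.get_obs()["ee_pos"]
for t in (.06,.13): print(proj(d,p+M@[0,0,t]))
E
```

```text
135 319 344 [172 171 179 154 239 252 255 255 254 215 198 200 202]
145 319 335 [177 177 199 152 238 252 255 255 254 214 200 197 194]
205 319 338 [174 173 174 147 237 252 255 255 254 197 203 196 196]
215 320 340 [171 171 175 144 222 244 255 254 246 197 199 197 193]
[[ 0.54676878  0.12971307  0.127     ]
 [ 0.54082664  0.09373283  0.127     ]
 [ 0.53304925  0.05318052  0.127     ]
 [ 0.52821331  0.02407752  0.127     ]
 [ 0.51790393 -0.03444226  0.127     ]]
[[ 0.62819953  0.13401258  0.089     ]
 [ 0.59476828 -0.06124983  0.089     ]]
[[321.55840479 215.22767176]]
[[321.69604666 191.89765702]]
```

```bash
cat >> h.py <<'E'
Rc,Rf,f=console((.552,.045),np.radians(-9.8))
Rt=np.c_[Rf[:,1],Rf[:,0],-Rf[:,2]]
bar=f+Rf@[0,0,.064]
E
python3 - <<'E'
from h import *
print(bar);s,r=rows(bar+Rf[:,2]*.016,Rt);print(s,s/.12,r,r/360)
E
```

```text
[0.53043012 0.04872576 0.12714033]
[0.00479143 0.00209756 0.11539618] [0.03992861 0.01747964 0.96163483] [-0.09182235  0.0848481   0.21506674] [-0.00025506  0.00023569  0.00059741]
```

Request:
play_rows:
  plan:
    - [[0.03, 0.03, 0, 0, 0, 0.0006, -1], [0, 0, 0.12, 0, 0, 0, -1], [0, 0, 0.12, 0, 0, 0, -1], [0, 0, 0.12, 0, 0, 0, -1], [0, 0, 0.12, 0, 0, 0, -1], [0, 0, 0.12, 0, 0, 0, -1], [0, 0, 0.12, 0, 0, 0, -1], [0, 0, 0.12, 0, 0, 0, -1], [0, 0, 0.12, 0, 0, 0, -1], [0, 0, 0, 0, 0, 0, -1], [0, 0, 0, 0, 0, 0, -1]]

```text
time: 3.97
ee_pos: [0.5261, 0.0485, 0.1423]
orientation: [2.185, 1.844, 0.321]
ft_force: [0.2, 1.5, 0.2]
finger_gap: 0.0872
finger_force: 0.0
```

Request:
play_rows:
  plan:
    - [[0, 0, 0, 0, 0, 0, 1], [0, 0, 0, 0, 0, 0, 1], [0, 0, 0, 0, 0, 0, 1], [0, 0, 0, 0, 0, 0, 1], [0, 0, 0, 0, 0, 0, 1], [0, 0, 0, 0, 0, 0, 1], [0, 0, 0, 0, 0, 0, 1], [0, 0, 0, 0, 0, 0, 1], [0, 0, 0, 0, 0, 0, 1], [0, 0, 0, 0, 0, 0, 1]]
  force: 40

```text
time: 4.8
ee_pos: [0.5261, 0.0481, 0.1427]
orientation: [2.182, 1.844, 0.322]
ft_force: [0.3, 0.2, -0.3]
finger_gap: 0.0284
finger_force: 0.0
```

```bash
python3 - <<'E'
from h import *
o=ctrl.get_obs();print(o["finger_gap"],o["finger_force"],o["ft_force"],Rf.T@(np.array(o["ee_pos"])-bar))
print(R.from_rotvec(o["orientation"]).as_matrix())
E
```

```text
0.028419826152181003 0.0 [ 0.34970841  0.23747383 -0.2926911 ] [ 0.00142701 -0.00134617  0.01609118]
[[ 0.1671698   0.92692149  0.33596252]
 [ 0.98592536 -0.15635791 -0.05918943]
 [-0.00233356  0.34112866 -0.94001372]]
```

Still closing, so I'll let it finish.

Request:
play_rows:
  plan:
    - [[0, 0, 0, 0, 0, 0, 1], [0, 0, 0, 0, 0, 0, 1], [0, 0, 0, 0, 0, 0, 1], [0, 0, 0, 0, 0, 0, 1], [0, 0, 0, 0, 0, 0, 1]]

```text
time: 5.22
ee_pos: [0.5261, 0.0481, 0.1428]
orientation: [2.182, 1.844, 0.322]
ft_force: [-0.2, 0.5, -0.7]
finger_gap: 0.0015
finger_force: 0.0
```

The fingers shut on nothing, so I'll look.

```bash
python3 - <<'E'
from h import *
d=ctrl.get_image("wrist");a=d["pixels"][:,:,::-1]
s=ctrl.get_image("side")["pixels"][130:260,260:390,::-1]
t=ctrl.get_image("top")["pixels"][160:260,280:390,::-1]
c=np.zeros((600,800,3),np.uint8);c[:250,:400]=cv2.resize(a,(400,250),interpolation=cv2.INTER_AREA)
c[:400,400:]=cv2.resize(s,(400,400),interpolation=cv2.INTER_CUBIC);c[250:550,:330]=cv2.resize(t,(330,300),interpolation=cv2.INTER_CUBIC)
cv2.imwrite("pics/w2.png",c)
E
```

```text
(no output)
```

View pics/w2.png

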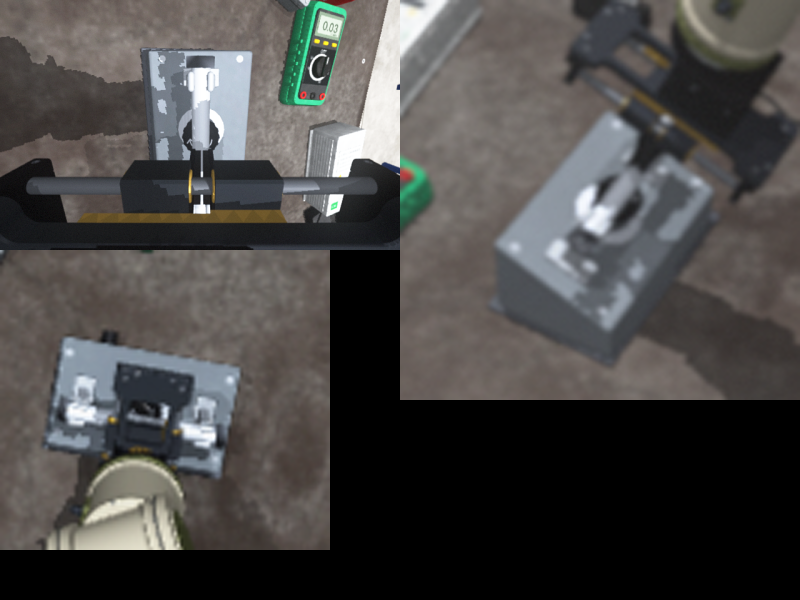

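The fingers are shut with the bar passing under them or at tip height. I'll look closer at the tips.

```bash
python3 - <<'E'
from h import *
d=ctrl.get_image("wrist");a=d["pixels"][70:350,230:420,::-1]
s=ctrl.get_image("side");b=s["pixels"][155:235,295:375,::-1]
c=np.zeros((560,800,3),np.uint8);c[:,:380]=cv2.resize(a,(380,560),interpolation=cv2.INTER_CUBIC);c[:400,400:]=cv2.resize(b,(400,400),interpolation=cv2.INTER_CUBIC)
cv2.imwrite("pics/w3.png",c)
o=ctrl.get_obs();M=R.from_rotvec(o["orientation"]).as_matrix();p=np.array(o["ee_pos"])
P=[p,p+M@[0,0,.025],p+M@[.0095,0,.025],p+M@[-.0095,0,.025],bar,bar+Rf@[0,0.03,.009]]
w=proj(d,P);print((w-[230,70])*2);print((proj(s,P)-[295,155])*5, ctrl.finger_overhang)
E
```

```text
[[182.3057314  357.40580918]
 [182.55670966 325.25278101]
 [182.52024679 298.92558293]
 [182.59225788 350.88152032]
 [177.99248072 332.01443747]
 [177.68665523 250.68743001]]
[[208.61307936 145.8212098 ]
 [193.33511411 169.98048824]
 [184.7027939  180.90430125]
 [201.89620986 159.14662815]
 [199.67140129 164.59416099]
 [177.39009861 190.76438982]] 0.025
```

View pics/w3.png

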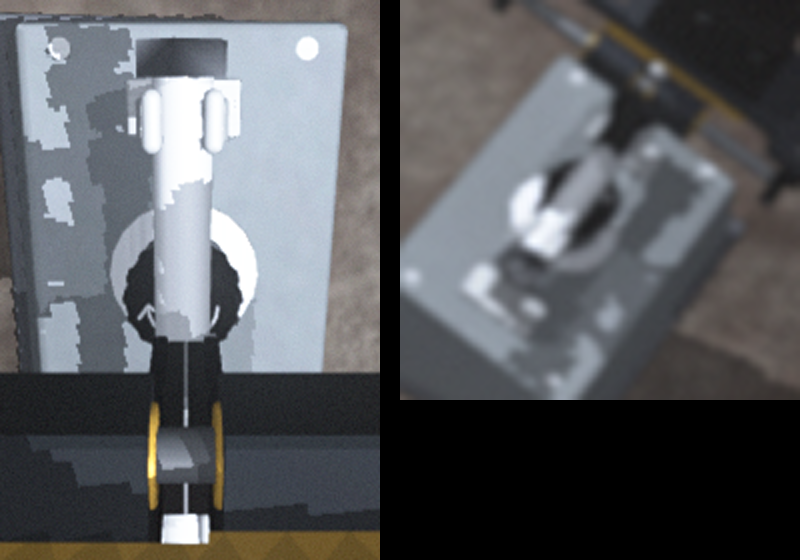

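```bash
python3 - <<'E'
from h import *
d=ctrl.get_image("wrist")
o=ctrl.get_obs();M=R.from_rotvec(o["orientation"]).as_matrix();p=np.array(o["ee_pos"])
for x in(.0095,-.0095):
  for t in(0,.025):
    print(x,t,proj(d,[p+M@[x,y,t] for y in(-.0435,0,.0435)]).round().tolist())
K,D,MM,oo=cam(d);print("cam in tool",M.T@(oo-p),(M.T@MM).round(3))
cl=f+Rf@[0,.068,.064];print("clipL",proj(d,[cl,cl+Rf@[0,0,.011],f+Rf@[.05,.09,0],f+Rf@[-.05,.09,0]]))
t=ctrl.get_image("top");print("clips top",(proj(t,[cl,f+Rf@[0,-.068,.064]])-[285,175])*4.5)
E
```

```text
0.0095 0 [[248.0, 234.0], [321.0, 234.0], [395.0, 234.0]]
0.0095 0.025 [[256.0, 219.0], [321.0, 219.0], [386.0, 219.0]]
-0.0095 0 [[250.0, 263.0], [321.0, 263.0], [392.0, 263.0]]
-0.0095 0.025 [[258.0, 245.0], [321.0, 245.0], [385.0, 245.0]]
cam in tool [ 0.08151243  0.00070549 -0.17040025] [[-0.    -0.955 -0.297]
 [ 1.    -0.     0.001]
 [-0.001 -0.297  0.955]]
clipL [[319.02471637 128.58023618]
 [318.80891678 129.93996231]
 [385.67129666  93.46250292]
 [254.19789413  92.97350937]]
clips top [[ 91.70698968 173.29281798]
 [279.72269284 206.80292555]]
```

The visible tips sit at about the reported TCP rather than 25 mm ahead of it, both in the wrist and side views, so the fingers closed above the bar. I'll touch the bar's top with the closed fingers to measure the real overhang.

Request:
play_rows:
  plan:
    - [[0, 0, 0.012, 0, 0, 0, 1], [0, 0, 0.012, 0, 0, 0, 1], [0, 0, 0, 0, 0, 0, 1], [0, 0, 0, 0, 0, 0, 1]]
  force: 10

```text
time: 5.9
ee_pos: [0.527, 0.048, 0.1399]
orientation: [2.182, 1.844, 0.321]
ft_force: [0.4, 0.1, 0.3]
finger_gap: 0.0004
finger_force: 0.0
```

Request:
play_rows:
  plan:
    - [[0, 0, 0.012, 0, 0, 0, 1], [0, 0, 0.012, 0, 0, 0, 1], [0, 0, 0, 0, 0, 0, 1], [0, 0, 0, 0, 0, 0, 1]]

```text
time: 6.23
ee_pos: [0.528, 0.0478, 0.1372]
orientation: [2.182, 1.844, 0.322]
ft_force: [0.3, 0.8, -0.1]
finger_gap: 0.0004
finger_force: 0.0
```

Request:
play_rows:
  plan:
    - [[0, 0, 0.012, 0, 0, 0, 1], [0, 0, 0.012, 0, 0, 0, 1], [0, 0, 0, 0, 0, 0, 1], [0, 0, 0, 0, 0, 0, 1]]

```text
time: 6.57
ee_pos: [0.529, 0.0476, 0.1345]
orientation: [2.182, 1.844, 0.321]
ft_force: [0.3, 0.4, -0.2]
finger_gap: 0.0004
finger_force: 0.0
```

Request:
play_rows:
  plan:
    - [[0, 0, 0.012, 0, 0, 0, 1], [0, 0, 0.012, 0, 0, 0, 1], [0, 0, 0, 0, 0, 0, 1], [0, 0, 0, 0, 0, 0, 1]]

```text
time: 6.9
ee_pos: [0.5299, 0.0474, 0.1318]
orientation: [2.182, 1.844, 0.321]
ft_force: [0.5, -0.0, -0.3]
finger_gap: 0.0003
finger_force: 0.0
```

Request:
play_rows:
  plan:
    - [[0, 0, 0.012, 0, 0, 0, 1], [0, 0, 0.012, 0, 0, 0, 1], [0, 0, 0, 0, 0, 0, 1], [0, 0, 0, 0, 0, 0, 1]]

```text
time: 7.23
ee_pos: [0.5309, 0.0473, 0.1291]
orientation: [2.182, 1.844, 0.321]
ft_force: [-0.3, 0.8, -0.6]
finger_gap: 0.0004
finger_force: 0.0
```

Request:
play_rows:
  plan:
    - [[0, 0, 0.012, 0, 0, 0, 1], [0, 0, 0.012, 0, 0, 0, 1], [0, 0, 0, 0, 0, 0, 1], [0, 0, 0, 0, 0, 0, 1]]

```text
time: 7.57
ee_pos: [0.5327, 0.0471, 0.1279]
orientation: [2.18, 1.843, 0.323]
ft_force: [-9.1, -0.6, 16.1]
finger_gap: 0.0004
finger_force: 9.1
```

```bash
python3 - <<'E'
from h import *
d=ctrl.get_image("wrist");a=d["pixels"][70:350,230:420,::-1]
s=ctrl.get_image("side");b=s["pixels"][155:235,295:375,::-1]
c=np.zeros((560,800,3),np.uint8);c[:,:380]=cv2.resize(a,(380,560),interpolation=cv2.INTER_CUBIC);c[:400,400:]=cv2.resize(b,(400,400),interpolation=cv2.INTER_CUBIC)
cv2.imwrite("pics/w4.png",c)
o=ctrl.get_obs();M=R.from_rotvec(o["orientation"]).as_matrix();p=np.array(o["ee_pos"])
print(p,o["ft_force"])
P=[p,p+M@[0,0,.025],bar]
print((proj(s,P)-[295,155])*5)
E
```

```text
[0.53273551 0.04706288 0.1279238 ] [-9.32385304 -0.12603552 16.45370522]
[[196.74695107 160.38537882]
 [181.73504635 184.02557394]
 [199.67140129 164.59416099]]
```

View pics/w4.png

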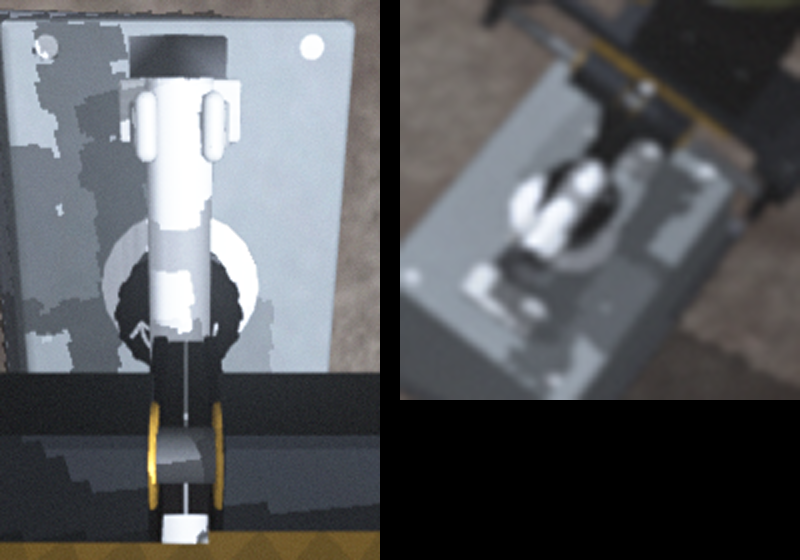

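Contact came with about 18 N on the bar's top while the TCP was about 1.5 mm above the bar axis. The real tips are therefore about 7 mm behind the reported TCP, not 25 mm ahead. The slit sits at column 323 and the bar at about 320, so I'll shift −2 mm along tool y. Next I back off, open, and descend about 18 mm past the contact point.

Request:
play_rows:
  plan:
    - [[0, 0, -0.08, 0, 0, 0, 1], [0, -0.016, 0, 0, 0, 0, -1], [0, 0, 0, 0, 0, 0, -1], [0, 0, 0, 0, 0, 0, -1], [0, 0, 0, 0, 0, 0, -1], [0, 0, 0, 0, 0, 0, -1], [0, 0, 0, 0, 0, 0, -1], [0, 0, 0, 0, 0, 0, -1], [0, 0, 0, 0, 0, 0, -1]]

```text
time: 8.42
ee_pos: [0.5269, 0.0479, 0.1348]
orientation: [2.182, 1.844, 0.322]
ft_force: [0.6, 0.5, 0.5]
finger_gap: 0.0459
finger_force: 0.0
```

```bash
python3 - <<'E'
from h import *
o=ctrl.get_obs();print(o["finger_gap"],Rf.T@(np.array(o["ee_pos"])-bar),rows(bar,Rt),o["ft_force"])
E
```

```text
0.04593154786827576 [-0.00051794 -0.00137469  0.00832956] (array([0.00138195, 0.00053191, 0.00832748]), array([-0.06154512,  0.06315389,  0.20896361])) [0.56487157 0.53534862 0.49296877]
```

Request:
play_rows:
  plan:
    - [[0, 0, 0.035, 0, 0, 0, -0.2], [0, 0, 0.035, 0, 0, 0, -0.2], [0, 0, 0.035, 0, 0, 0, -0.2], [0, 0, 0.035, 0, 0, 0, -0.2], [0, 0, 0.035, 0, 0, 0, -0.2], [0, 0, 0.033, 0, 0, 0, -0.2], [0, 0, 0, 0, 0, 0, -0.2], [0, 0, 0, 0, 0, 0, -0.2]]

```text
time: 9.08
ee_pos: [0.5352, 0.0466, 0.1111]
orientation: [2.182, 1.844, 0.321]
ft_force: [-0.7, 0.0, 0.0]
finger_gap: 0.0525
finger_force: 0.0
```

Request:
play_rows:
  plan:
    - [[0, 0, 0, 0, 0, 0, 1], [0, 0, 0, 0, 0, 0, 1], [0, 0, 0, 0, 0, 0, 1], [0, 0, 0, 0, 0, 0, 1], [0, 0, 0, 0, 0, 0, 1], [0, 0, 0, 0, 0, 0, 1], [0, 0, 0, 0, 0, 0, 1], [0, 0, 0, 0, 0, 0, 1], [0, 0, 0, 0, 0, 0, 1], [0, 0, 0, 0, 0, 0, 1]]
  force: 40

```text
time: 9.92
ee_pos: [0.5357, 0.0465, 0.1118]
orientation: [2.181, 1.843, 0.323]
ft_force: [1.1, -0.4, 3.7]
finger_gap: 0.0174
finger_force: 40.0
```

Gripped: gap 17.4 mm at 40 N. Now I pull along the normal.

Request:
play_rows:
  plan:
    - [[0, 0, -0.05, 0, 0, 0, 1], [0, 0, -0.05, 0, 0, 0, 1], [0, 0, -0.05, 0, 0, 0, 1], [0, 0, -0.05, 0, 0, 0, 1], [0, 0, -0.1, 0, 0, 0, 1], [0, 0, -0.1, 0, 0, 0, 1], [0, 0, -0.15, 0, 0, 0, 1], [0, 0, -0.15, 0, 0, 0, 1], [0, 0, 0, 0, 0, 0, 1], [0, 0, 0, 0, 0, 0, 1]]

```text
time: 10.75
ee_pos: [0.5072, 0.0515, 0.1911]
orientation: [2.18, 1.843, 0.322]
ft_force: [-0.6, -0.6, -1.8]
finger_gap: 0.0167
finger_force: 40.0
```

```bash
python3 - <<'E'
from h import *
o=ctrl.get_obs();print(o["finger_gap"],o["finger_force"],Rf.T@(np.array(o["ee_pos"])-bar),o["ft_force"])
Rd=np.array([[0,1,0],[1,0,0],[0,0,-1.]])
print(rows(np.array([.52,.285,.15]),Rd),rows(np.array([.52,.285,.15]),Rd,M=Rd))
E
```

```text
0.01668305395368246 39.99977946281433 [-0.00011985 -0.00121759  0.06806827] [-0.63288439 -0.57701826 -1.82101835]
(array([ 0.23247835, -0.03860383,  0.02886061]), array([19.981757  ,  1.85780736, -9.49132004])) (array([0.23349229, 0.0128291 , 0.04106259]), array([0., 0., 0.]))
```

Request:
play_rows:
  plan:
    - [[0, 0, 0, 0.01388, 0.00129, -0.00659, 1], [0, 0, 0, 0.01388, 0.00129, -0.00659, 1], [0, 0, 0, 0.01388, 0.00129, -0.00659, 1], [0, 0, 0, 0.01388, 0.00129, -0.00659, 1], [0.24, 0.013, 0, 0, 0, 0, 1], [0.24, 0.013, 0, 0, 0, 0, 1], [0.24, 0.013, 0, 0, 0, 0, 1], [0.24, 0.013, 0, 0, 0, 0, 1], [0.24, 0.013, 0, 0, 0, 0, 1], [0.24, 0.013, 0, 0, 0, 0, 1], [0.24, 0.013, 0, 0, 0, 0, 1], [0.24, 0.013, 0, 0, 0, 0, 1]]

```text
time: 11.75
ee_pos: [0.5193, 0.2829, 0.1889]
orientation: [-2.22, -2.219, 0.004]
ft_force: [0.6, -0.4, -0.9]
finger_gap: 0.017
finger_force: 40.0
```

Request:
play_rows:
  plan:
    - [[0, 0, 0, 0, 0, 0, 1], [0, 0, 0.25, 0, 0, 0, 1], [0, 0, 0.25, 0, 0, 0, 1], [0, 0, 0.25, 0, 0, 0, 1], [0, 0, 0.25, 0, 0, 0, 1], [0, 0, 0.25, 0, 0, 0, 1], [0, 0, 0, 0, 0, 0, 1], [0, 0, 0, 0, 0, 0, 1]]

```text
time: 12.42
ee_pos: [0.5179, 0.2815, 0.0389]
orientation: [-2.218, -2.219, 0.006]
ft_force: [1.2, 0.1, -0.4]
finger_gap: 0.0169
finger_force: 40.0
```

```bash
python3 - <<'E'
from h import *
o=ctrl.get_obs();print(o["finger_gap"],o["finger_force"],o["ee_pos"],o["ft_force"])
print(R.from_rotvec(o["orientation"]).as_matrix().round(3))
a=ctrl.get_image("wrist")["pixels"][:,:,::-1];s=ctrl.get_image("side")["pixels"][120:280,200:360,::-1]
c=np.zeros((400,800,3),np.uint8);c[:250,:400]=cv2.resize(a,(400,250),interpolation=cv2.INTER_AREA)
c[:,400:]=cv2.resize(s,(400,400),interpolation=cv2.INTER_CUBIC)
cv2.imwrite("pics/w5.png",c)
E
```

```text
0.016855940178867667 39.99973118305206 [0.51793129 0.28147364 0.03888584] [ 1.17810769  0.09931494 -0.42907964]
[[-0.     1.    -0.006]
 [ 1.     0.    -0.   ]
 [-0.    -0.006 -1.   ]]
```

View pics/w5.png

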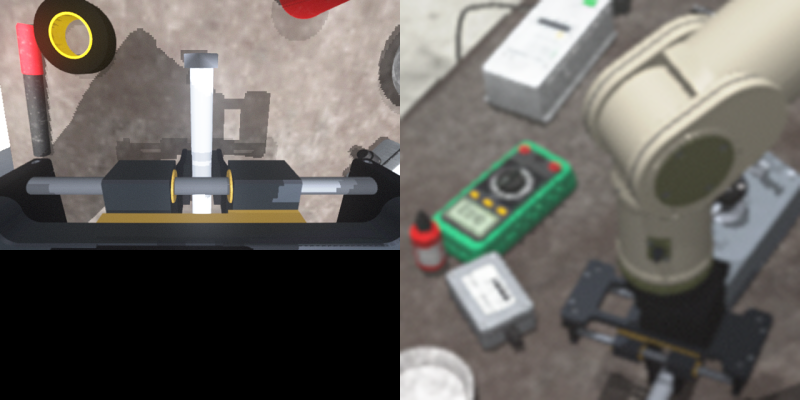

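The bar is held level over bare table. I'll lower it until it touches.

Request:
play_rows:
  plan:
    - [[0, 0, 0.1, 0, 0, 0, 1], [0, 0, 0.1, 0, 0, 0, 1], [0, 0, 0.09, 0, 0, 0, 1], [0, 0, 0, 0, 0, 0, 1], [0, 0, 0, 0, 0, 0, 1]]

```text
time: 12.93
ee_pos: [0.5187, 0.2817, 0.0049]
orientation: [-2.22, -2.22, 0.003]
ft_force: [-0.5, 0.1, -1.2]
finger_gap: 0.0168
finger_force: 40.0
```

Request:
play_rows:
  plan:
    - [[0, 0, 0.025, 0, 0, 0, 1], [0, 0, 0, 0, 0, 0, 1], [0, 0, 0, 0, 0, 0, 1]]

```text
time: 13.18
ee_pos: [0.5194, 0.2822, 0.003]
orientation: [-2.22, -2.22, 0.0]
ft_force: [0.6, 0.1, -2.1]
finger_gap: 0.017
finger_force: 40.0
```

Request:
play_rows:
  plan:
    - [[0, 0, 0.017, 0, 0, 0, 1], [0, 0, 0, 0, 0, 0, 1], [0, 0, 0, 0, 0, 0, 1]]

```text
time: 13.43
ee_pos: [0.5193, 0.282, 0.0008]
orientation: [-2.22, -2.22, 0.001]
ft_force: [0.3, -0.6, -1.4]
finger_gap: 0.0164
finger_force: 40.0
```

Request:
play_rows:
  plan:
    - [[0, 0, 0.017, 0, 0, 0, 1], [0, 0, 0, 0, 0, 0, 1], [0, 0, 0, 0, 0, 0, 1]]

```text
time: 13.68
ee_pos: [0.5192, 0.282, -0.0014]
orientation: [-2.22, -2.22, 0.001]
ft_force: [0.4, 0.3, -2.1]
finger_gap: 0.0172
finger_force: 40.0
```

Request:
play_rows:
  plan:
    - [[0, 0, 0.017, 0, 0, 0, 1], [0, 0, 0, 0, 0, 0, 1], [0, 0, 0, 0, 0, 0, 1]]

```text
time: 13.93
ee_pos: [0.5195, 0.2823, -0.0025]
orientation: [-2.221, -2.22, 0.0]
ft_force: [-3.2, -2.1, 7.4]
finger_gap: 0.0172
finger_force: 40.0
```

Table contact. Release and lift.

Request:
play_rows:
  plan:
    - [[0, 0, 0, 0, 0, 0, -1], [0, 0, 0, 0, 0, 0, -1], [0, 0, 0, 0, 0, 0, -1], [0, 0, 0, 0, 0, 0, -1], [0, 0, 0, 0, 0, 0, -1], [0, 0, 0, 0, 0, 0, -1], [0, 0, 0, 0, 0, 0, -1], [0, 0, 0, 0, 0, 0, -1], [0, 0, 0, 0, 0, 0, -1], [0, 0, -0.1, 0, 0, 0, -1], [0, 0, -0.2, 0, 0, 0, -1], [0, 0, -0.3, 0, 0, 0, -1]]

```text
time: 14.93
ee_pos: [0.5178, 0.281, 0.0678]
orientation: [-2.219, -2.219, 0.007]
ft_force: [0.5, 0.2, -0.1]
finger_gap: 0.0846
finger_force: 0.0
```

Request:
play_rows:
  plan:
    - [[0, 0, -0.3, 0, 0, 0, 1], [0, 0, -0.3, 0, 0, 0, 1], [0, 0, -0.3, 0, 0, 0, 1], [0, 0, 0, 0, 0, 0, 1], [0, 0, 0, 0, 0, 0, 1]]
  force: 30

```text
time: 15.35
ee_pos: [0.5205, 0.2827, 0.1797]
orientation: [2.221, 2.221, 0.006]
ft_force: [0.1, -0.9, -0.7]
finger_gap: 0.0615
finger_force: 0.0
```

```bash
python3 - <<'E'
from h import *
d=ctrl.get_image("wrist");t=ctrl.get_image("top")
g=cv2.cvtColor(t["pixels"][190:230,225:305],cv2.COLOR_RGB2GRAY)
c=np.zeros((400,800,3),np.uint8);c[:,:640]=d["pixels"][:,:,::-1];cv2.imwrite("pics/w6.png",c[:,:640])
m=f+Rf@[0,0,.042]
o=ctrl.get_obs();print(o["ee_pos"],o["finger_gap"])
tgt=m+Rf[:,2]*.045   # reported TCP; tips ~7mm further out
print(rows(tgt,Rt),rows(tgt,Rt,M=Rt))
M=R.from_rotvec(o["orientation"]).as_matrix();print((tgt-o["ee_pos"]))
E
```

```text
[0.51929197 0.28155848 0.17651339] 0.053491995482037445
(array([-0.2315074 ,  0.00345202,  0.0276381 ]), array([-20.05824577,  -1.72926338,   9.69367708])) (array([-0.22753938,  0.03066747,  0.04070376]), array([0., 0., 0.]))
[ 0.00338648 -0.23149377 -0.02776013]
```

View pics/w6.png

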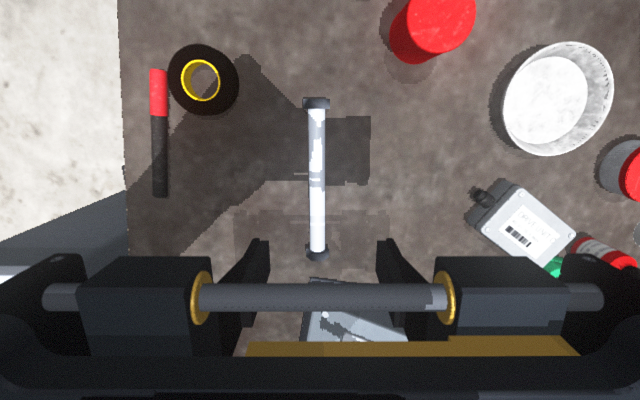

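The bar lies flat on the table from (316,100) to (318,252), with nothing around it disturbed. Next I go above the mushroom with the fingers shut.

Request:
play_rows:
  plan:
    - [[0, 0, 0, -0.01393, -0.0012, 0.00673, 1], [0, 0, 0, -0.01393, -0.0012, 0.00673, 1], [0, 0, 0, -0.01393, -0.0012, 0.00673, 1], [0, 0, 0, -0.01393, -0.0012, 0.00673, 1], [-0.237, 0.032, 0, 0, 0, 0, 1], [-0.237, 0.032, 0, 0, 0, 0, 1], [-0.237, 0.032, 0, 0, 0, 0, 1], [-0.237, 0.032, 0, 0, 0, 0, 1], [-0.237, 0.032, 0, 0, 0, 0, 1], [-0.237, 0.032, 0, 0, 0, 0, 1], [-0.237, 0.032, 0, 0, 0, 0, 1], [-0.237, 0.032, 0, 0, 0, 0, 1]]

```text
time: 16.45
ee_pos: [0.5082, 0.051, 0.1859]
orientation: [2.187, 1.841, 0.323]
ft_force: [1.3, -0.1, 0.1]
finger_gap: 0.0005
finger_force: 0.0
```

Request:
play_rows:
  plan:
    - [[0, 0, 0, 0, 0, 0, 1], [0, 0, 0, 0, 0, 0, 1], [0, 0, 0, 0, 0, 0, 1]]

```text
time: 16.7
ee_pos: [0.5088, 0.0533, 0.1863]
orientation: [2.186, 1.841, 0.324]
ft_force: [0.1, 0.1, -1.3]
finger_gap: 0.0004
finger_force: 0.0
```

```bash
python3 - <<'E'
from h import *
m=f+Rf@[0,0,.042]
o=ctrl.get_obs();print(o["finger_gap"],rows(m,Rt),o["ft_force"])
d=ctrl.get_image("wrist");cv2.imwrite("pics/w7.png",cv2.resize(d["pixels"][50:300,220:430,::-1],(504,600)))
print((proj(d,[m,f])-[220,50])*2.4)
E
```

```text
0.0003727554179218892 (array([-0.00083384,  0.00061496,  0.0851239 ]), array([-0.06717688, -0.03350837,  0.00483445])) [ 0.05064507  0.14135032 -1.28038045]
[[245.15130956 375.96278715]
 [245.30039061 344.86312606]]
```

View pics/w7.png

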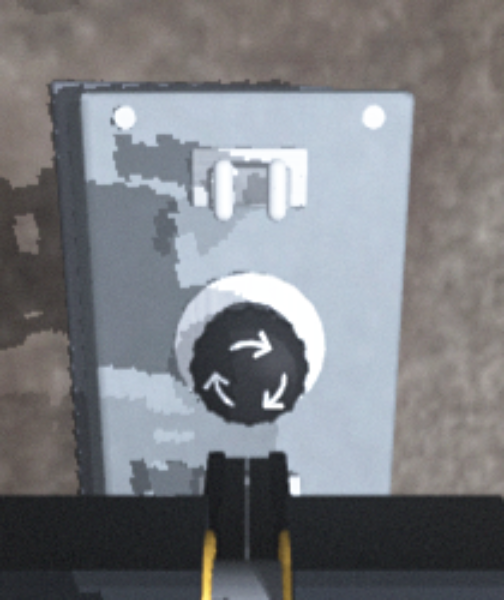

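The mushroom top is at about (247,364) against a predicted (245,376). I'll shift about +2 mm in x and +1 mm in y, then press step by step.

Request:
play_rows:
  plan:
    - [[0.017, 0.008, 0, 0, 0, 0, 1], [0, 0, 0.15, 0, 0, 0, 1], [0, 0, 0.15, 0, 0, 0, 1], [0, 0, 0.15, 0, 0, 0, 1], [0, 0, 0.15, 0, 0, 0, 1], [0, 0, 0.13, 0, 0, 0, 1], [0, 0, 0, 0, 0, 0, 1], [0, 0, 0, 0, 0, 0, 1]]

```text
time: 17.42
ee_pos: [0.5396, 0.0507, 0.1044]
orientation: [2.186, 1.843, 0.324]
ft_force: [0.0, 0.1, 0.1]
finger_gap: 0.0004
finger_force: 0.0
```

Request:
play_rows:
  plan:
    - [[0, 0, 0.025, 0, 0, 0, 1], [0, 0, 0.025, 0, 0, 0, 1], [0, 0, 0, 0, 0, 0, 1], [0, 0, 0, 0, 0, 0, 1]]

```text
time: 17.75
ee_pos: [0.5422, 0.0493, 0.0999]
orientation: [2.185, 1.84, 0.326]
ft_force: [0.0, -1.0, -0.8]
finger_gap: 0.0001
finger_force: 0.0
```

Request:
play_rows:
  plan:
    - [[0, 0, 0.02, 0, 0, 0, 1], [0, 0, 0.02, 0, 0, 0, 1], [0, 0, 0, 0, 0, 0, 1], [0, 0, 0, 0, 0, 0, 1]]

```text
time: 18.08
ee_pos: [0.5442, 0.049, 0.0955]
orientation: [2.185, 1.84, 0.326]
ft_force: [-2.0, 0.7, 4.3]
finger_gap: 0.0007
finger_force: 2.7
```

Request:
play_rows:
  plan:
    - [[0, 0, 0.017, 0, 0, 0, 1], [0, 0, 0.017, 0, 0, 0, 1], [0, 0, 0, 0, 0, 0, 1], [0, 0, 0, 0, 0, 0, 1]]

```text
time: 18.42
ee_pos: [0.5453, 0.0487, 0.0912]
orientation: [2.185, 1.84, 0.326]
ft_force: [0.1, 0.9, 2.0]
finger_gap: 0.0003
finger_force: 0.4
```

Request:
play_rows:
  plan:
    - [[0, 0, 0.017, 0, 0, 0, 1], [0, 0, 0.017, 0, 0, 0, 1], [0, 0, 0, 0, 0, 0, 1], [0, 0, 0, 0, 0, 0, 1]]

```text
time: 18.75
ee_pos: [0.5466, 0.0486, 0.0882]
orientation: [2.185, 1.84, 0.325]
ft_force: [-10.6, 0.1, 16.5]
finger_gap: 0.0004
finger_force: 9.6
```

The button is firmly on its stop at about 19 N, after the force dropped at the catch. Back off, open, check.

Request:
play_rows:
  plan:
    - [[0, 0, -0.1, 0, 0, 0, 1], [0, 0, -0.1, 0, 0, 0, 1], [0, 0, -0.1, 0, 0, 0, 1], [0, 0, 0, 0, 0, 0, -1], [0, 0, 0, 0, 0, 0, -1], [0, 0, 0, 0, 0, 0, -1], [0, 0, 0, 0, 0, 0, -1], [0, 0, 0, 0, 0, 0, -1], [0, 0, 0, 0, 0, 0, -1], [0, 0, 0, 0, 0, 0, -1], [0, 0, 0, 0, 0, 0, -1], [0, 0, 0, 0, 0, 0, -1]]

```text
time: 19.75
ee_pos: [0.5343, 0.0505, 0.121]
orientation: [2.185, 1.84, 0.325]
ft_force: [-0.7, -0.3, -0.0]
finger_gap: 0.0524
finger_force: 0.0
```

```bash
python3 - <<'E'
from h import *
o=ctrl.get_obs();p=np.array([.5466,.0486,.0882])
M=R.from_rotvec(o["orientation"]).as_matrix()
print(o["finger_gap"],M.T@(p-o["ee_pos"]),rows(f,Rt))
m=f+Rf@[0,0,.042]
d=ctrl.get_image("wrist");cv2.imwrite("pics/w8.png",cv2.resize(d["pixels"][50:300,200:450,::-1],(600,600)))
print((proj(d,[m,f+Rf@[0,0,.034],f])-[200,50])*2.4)
E
```

```text
0.05243805787498022 [0.00016919 0.00048381 0.0350811 ] (array([-0.00247173, -0.00119054,  0.05703064]), array([-2.60127666e-05, -3.22186034e-02, -8.06817389e-03]))
[[286.47555674 461.03403537]
 [286.72777769 449.21423932]
 [287.62235032 407.29848439]]
```

View pics/w8.png

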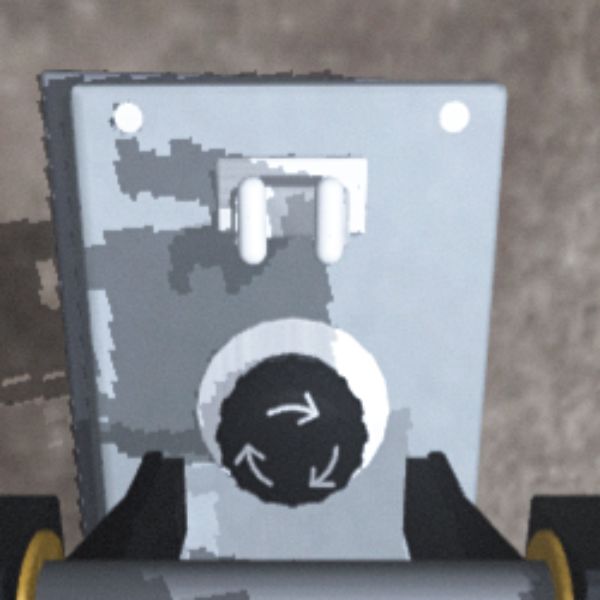

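The mushroom sits down on its collar with its centre at about (292,430), aligned with the tool to within about 1 mm. I'll open fully, descend 49 mm and grip.

Request:
play_rows:
  plan:
    - [[0, 0, 0, 0, 0, 0, -1], [0, 0, 0, 0, 0, 0, -1], [0, 0, 0, 0, 0, 0, -1], [0, 0, 0, 0, 0, 0, -1], [0, 0, 0.068, 0, 0, 0, -1], [0, 0, 0.068, 0, 0, 0, -1], [0, 0, 0.068, 0, 0, 0, -1], [0, 0, 0.068, 0, 0, 0, -1], [0, 0, 0.068, 0, 0, 0, -1], [0, 0, 0.068, 0, 0, 0, -1], [0, 0, 0, 0, 0, 0, -1]]

```text
time: 20.72
ee_pos: [0.5502, 0.0475, 0.073]
orientation: [2.187, 1.841, 0.323]
ft_force: [-1.0, 0.4, -1.2]
finger_gap: 0.087
finger_force: 0.0
```

Request:
play_rows:
  plan:
    - [[0, 0, 0, 0, 0, 0, 1], [0, 0, 0, 0, 0, 0, 1], [0, 0, 0, 0, 0, 0, 1], [0, 0, 0, 0, 0, 0, 1], [0, 0, 0, 0, 0, 0, 1], [0, 0, 0, 0, 0, 0, 1], [0, 0, 0, 0, 0, 0, 1], [0, 0, 0, 0, 0, 0, 1], [0, 0, 0, 0, 0, 0, 1], [0, 0, 0, 0, 0, 0, 1]]
  force: 25

```text
time: 21.55
ee_pos: [0.5503, 0.0477, 0.0749]
orientation: [2.186, 1.841, 0.324]
ft_force: [-4.8, 0.5, 2.7]
finger_gap: 0.0425
finger_force: 25.0
```

Gripped at 42.5 mm. Turn clockwise about 56°.

Request:
play_rows:
  plan:
    - [[0, 0, 0, 0, 0, 0.0155, 1], [0, 0, 0, 0, 0, 0.0155, 1], [0, 0, 0, 0, 0, 0.0155, 1], [0, 0, 0, 0, 0, 0.0155, 1], [0, 0, 0, 0, 0, 0.0155, 1], [0, 0, 0, 0, 0, 0.0155, 1], [0, 0, 0, 0, 0, 0.0155, 1], [0, 0, 0, 0, 0, 0.0155, 1], [0, 0, 0, 0, 0, 0.0155, 1], [0, 0, 0, 0, 0, 0.0155, 1], [0, 0, 0, 0, 0, 0, 1], [0, 0, 0, 0, 0, 0, 1]]

```text
time: 22.55
ee_pos: [0.5517, 0.0465, 0.076]
orientation: [2.904, 0.626, 0.488]
ft_force: [-1.7, -4.3, 5.4]
finger_gap: 0.0428
finger_force: 25.0
```

```bash
python3 - <<'E'
from h import *
o=ctrl.get_obs();print(o["moment"],o["ft_force"],o["finger_gap"],rows(f,Rt))
E
```

```text
[-1.01459279  0.26607963 -0.264626  ] [-1.7431935  -4.29933045  5.38257397] 0.04280673017374735 (array([-0.00293524, -0.00022947,  0.0086435 ]), array([ 1.25583644e-01, -2.07271041e-02, -5.58797028e+01]))
```

Request:
play_rows:
  plan:
    - [[0, 0, 0, 0, 0, 0, -0.45], [0, 0, 0, 0, 0, 0, -0.45], [0, 0, 0, 0, 0, 0, -0.45], [0, 0, 0, 0, 0, 0, -0.45], [0, 0, 0, 0, 0, 0, -0.45], [0, 0, 0, 0, 0, 0, -0.45], [0, 0, -0.1, 0, 0, 0, -0.45], [0, 0, -0.15, 0, 0, 0, -0.45], [0, 0, -0.25, 0, 0, 0, -0.45], [0, 0, -0.25, 0, 0, 0, -0.45], [0, 0, -0.25, 0, 0, 0, -0.45], [0, 0, 0, 0, 0, 0, -0.45]]

```text
time: 23.55
ee_pos: [0.5118, 0.0559, 0.1937]
orientation: [2.902, 0.629, 0.498]
ft_force: [1.0, 1.1, 0.8]
finger_gap: 0.0629
finger_force: 0.0
```

```bash
python3 - <<'E'
from h import *
o=ctrl.get_obs();print(o["finger_gap"],o["ft_force"])
d=ctrl.get_image("wrist");s=ctrl.get_image("side");t=ctrl.get_image("top")
c=np.zeros((600,800,3),np.uint8);c[:400,:640]=d["pixels"][:,:,::-1]
c[400:,:400]=s["pixels"][130:230,250:450,::-1].repeat(2,0).repeat(2,1);c[400:,400:]=t["pixels"][150:250,200:400,::-1].repeat(2,0).repeat(2,1)
cv2.imwrite("pics/w9.png",c)
print(proj(d,[f,f+Rf@[0,0,.034],f+Rf@[0,0,.042]]))
E
```

```text
0.06292753838973421 [1.02625072 1.0822072  0.79623273]
[[322.1153799  198.55551427]
 [322.16810213 208.77397517]
 [322.18231431 211.52839496]]
```

View pics/w9.png

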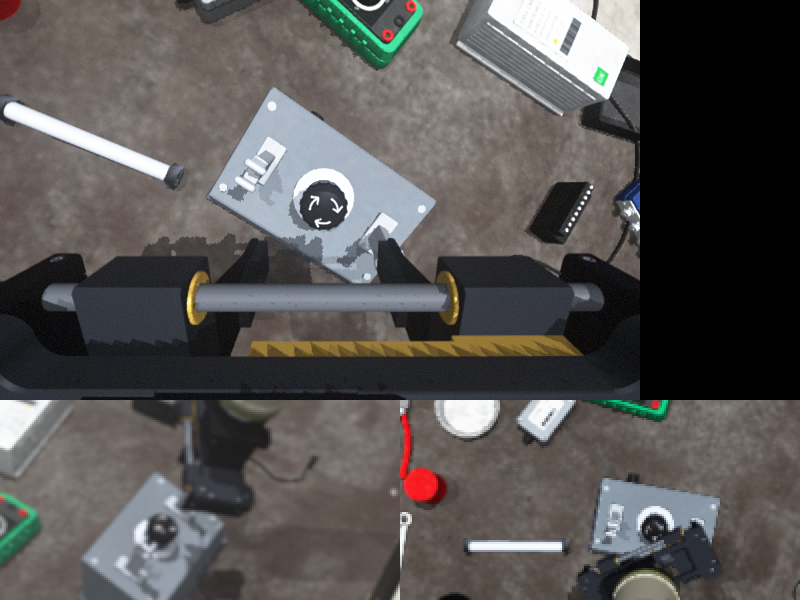

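The bar lies left of the console. The head is at (323,206) with its arrows back at the rest angle. I'll check its height by comparing head and collar outlines with the projected ones.

```bash
python3 - <<'E'
from h import *
d=ctrl.get_image("wrist");hsv=cv2.cvtColor(d["pixels"],cv2.COLOR_RGB2HSV)
g=hsv[:,:,2]; roi=np.zeros_like(g);cv2.circle(roi,(323,204),34,255,-1)
m=((g<75)&(roi>0)).astype(np.uint8);m=cv2.morphologyEx(m,cv2.MORPH_CLOSE,np.ones((7,7)))
c=max(cv2.findContours(m,cv2.RETR_EXTERNAL,cv2.CHAIN_APPROX_NONE)[0],key=cv2.contourArea)
print("head",cv2.boundingRect(c),cv2.minEnclosingCircle(c))
w=((g>215)&(roi>0)).astype(np.uint8);ys,xs=np.where(w);print("collar rows/cols",ys.min(),xs.min(),xs.max())
a=np.linspace(0,6.28,90)
def ext(r,hs):
    P=[f+Rf@[r*np.cos(t)+.0014,r*np.sin(t)+.0023,h] for h in hs for t in a];q=proj(d,P);return q.min(0).round(1),q.max(0).round(1)
print("up",ext(.022,[.023,.034]),"latched",ext(.022,[.015,.026]),"collar",ext(.020,[.007]))
E
```

```text
head (301, 179, 47, 48) ((323.7878723144531, 203.0), 24.58729362487793)
collar rows/cols 170 293 355
up (array([297. , 176.5]), array([346.4, 226.5])) latched (array([297.7, 174.7]), array([345.8, 223.3])) collar (array([301.2, 175. ]), array([342.3, 214.6]))
```

The outline is ambiguous at this resolution, so I'll do a gentle touch test. With closed fingers I'll go to a point about 4 mm below the "up" top, which is well clear of the latched height and the catch.

```bash
python3 - <<'E'
from h import *
o=ctrl.get_obs();M=R.from_rotvec(o["orientation"]).as_matrix()
p=np.array([.5466,.0486,.0882])+Rf[:,2]*.007
s=M.T@(p-o["ee_pos"]);print(s,s/.12)
E
```

```text
[0.00129604 0.00023924 0.09832633] [0.01080034 0.00199363 0.81938608]
```

Request:
play_rows:
  plan:
    - [[0.011, 0, 0, 0, 0, 0, 1], [0, 0, 0, 0, 0, 0, 1], [0, 0, 0, 0, 0, 0, 1], [0, 0, 0, 0, 0, 0, 1], [0, 0, 0, 0, 0, 0, 1], [0, 0, 0, 0, 0, 0, 1], [0, 0, 0, 0, 0, 0, 1], [0, 0, 0, 0, 0, 0, 1], [0, 0, 0, 0, 0, 0, 1], [0, 0, 0, 0, 0, 0, 1], [0, 0, 0, 0, 0, 0, 1], [0, 0, 0, 0, 0, 0, 1]]

```text
time: 24.75
ee_pos: [0.5115, 0.0552, 0.1882]
orientation: [2.905, 0.628, 0.486]
ft_force: [0.3, 0.3, -0.4]
finger_gap: 0.0011
finger_force: 0.0
```

Request:
play_rows:
  plan:
    - [[0, 0, 0.13, 0, 0, 0, 1], [0, 0, 0.13, 0, 0, 0, 1], [0, 0, 0.13, 0, 0, 0, 1], [0, 0, 0.13, 0, 0, 0, 1], [0, 0, 0.13, 0, 0, 0, 1], [0, 0, 0.1, 0, 0, 0, 1], [0, 0, 0.03, 0, 0, 0, 1], [0, 0, 0.03, 0, 0, 0, 1], [0, 0, 0, 0, 0, 0, 1], [0, 0, 0, 0, 0, 0, 1]]

```text
time: 25.58
ee_pos: [0.5441, 0.0496, 0.0973]
orientation: [2.905, 0.628, 0.486]
ft_force: [-3.9, -0.0, 3.2]
finger_gap: 0.0005
finger_force: 2.1
```

I feel about 5 N roughly 9–10 mm above the stop position, so the mushroom is up (a latched one would sit 7 mm lower). Retract and hand in.

Request:
play_rows:
  plan:
    - [[0, 0, -0.2, 0, 0, 0, 1], [0, 0, -0.25, 0, 0, 0, 1], [0, 0, -0.25, 0, 0, 0, 1], [0, 0, -0.25, 0, 0, 0, 1], [0, 0, 0, 0, 0, 0, 1], [0, 0, 0, 0, 0, 0, 1], [0, 0, 0, 0, 0, 0, 1], [0, 0, 0, 0, 0, 0, 1], [0, 0, 0, 0, 0, 0, 1]]

```text
time: 26.33
ee_pos: [0.5055, 0.056, 0.2028]
orientation: [2.906, 0.628, 0.484]
ft_force: [0.3, -0.3, -0.2]
finger_gap: 0.0008
finger_force: 0.0
```

```bash
python3 -c "
from rig import ctrl
print(ctrl.sign_off())"
```

```text
the job is handed in; nothing more can be done
None
```

The job is handed in, with no verdict returned: the guard bar lies flat on the table left of the console, and the button was pressed until it latched, then turned about 56° clockwise; a light touch afterwards found it up again, and the neighbours were not touched.

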